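Park the pickle pot and bring the annealing dish onto the heat

TASK

On the workshop hotplate, slide the lidded pickle pot off the double-ring heating mark and park it centred inside the square outline; then slide the open cast-iron dish across so that it stands centred on the double-ring mark. Keep both flat on the hotplate all the way, never lifted or tipped, and leave the cone, hammer and jar where they are.

Things in the scene. Friction and masses are not known exactly. Their poses are not given: they have to be found in the camera images.
- hotplate: Flat hotplate fixed to the bench, white top with grey rim, 340 (its x) by 530 (its y) by 30 mm tall; origin at the centre of its underside on the bench, z up. Its top is 30 mm above the bench and flush all over: nothing to climb between the marks; smooth (friction about 0.3).
- heat_ring: Heating mark drawn on the hotplate: two concentric thin dark circles, the outer 146 mm, the inner 90 mm across; origin at their centre, on the hotplate's top. It does not move during the work. The pot starts standing on it.
- rest_square: Parking mark drawn on the hotplate: one thin dark square outline, 142 mm sides, parallel to its x and y; origin at its centre on the hotplate's top. Empty at the start.
- pot: Closed round steel pickle pot, 0.4 to 0.9 kg: 110 mm across, lid 116 mm across, domed to 76 mm height. Above it a fixed arched handle along the pot's x: flat wooden grip 76 mm long (x), 18 mm wide (y), 18 mm thick, centred over the pot's axis 112 mm above its underside, free air below. Handle shoulders reach 64 mm from the axis. Origin at the centre of the underside, z up.
- dish: Open round dark cast-iron dish without handle, 0.4 to 0.9 kg: 120 mm across, 40 mm tall, wall 6 mm, inside 108 mm across, inner floor 6 mm above the underside. Origin at the centre of the underside, z up. Starts on the unmarked part of the hotplate.
- mandrel: Bystander: upright steel cone, 72 mm across the foot, 135 mm tall, on the bench; origin at the centre of its foot.
- hammer: Bystander: hammer lying on the bench, 240 mm long along its x; origin under its middle.
- flux_jar: Bystander: glass jar with a lid, 68 mm across, 85 mm tall, on the bench; origin at the centre of its underside.
Mind the look-alikes: they are no part of the job. Of the things shaped like the dish, the dark steel one is meant.

How it is judged:
On the way:
1. the pot stands parked within 20 mm of the square's centre, the dish not yet on the heating mark (horizontal distance between pot and rest_square below 0.02 m and linear speed of pot below 0.02 m/s and angle between pot's own z axis and vertical below 0.08 rad and z of pot in the frame of hotplate below 0.034 m and horizontal distance between dish and heat_ring above 0.08 m), for 0.2 s.
At the end, for the whole second after the job is handed in: The pot stands upright and still on the hotplate with its centre within 20 mm of the square's centre, the dish likewise within 20 mm of the centre of the double-ring mark, and cone, hammer and jar are within 25 mm of where they were (horizontal distance between pot and rest_square below 0.02 m and linear speed of each of pot, dish below 0.02 m/s and angle between each of pot, dish's own z axis and vertical below 0.08 rad and z of each of pot, dish in the frame of hotplate below 0.034 m and horizontal distance between dish and heat_ring below 0.02 m and distance of each of mandrel, hammer, flux_jar from where it was at the start of the episode below 0.025 m); the robot touches nothing.
It fails at once if the pot is lifted more than 10 mm off the hotplate (z of pot in the frame of hotplate above 0.04 m).
It fails at once if the dish is lifted more than 10 mm off the hotplate (z of dish in the frame of hotplate above 0.04 m).
It fails at once if the pot is tipped more than 0.2 rad (angle between pot's own z axis and vertical above 0.2 rad).
It fails at once if the dish is tipped more than 0.2 rad (angle between dish's own z axis and vertical above 0.2 rad).
It fails at once if the cone, hammer or jar is moved more than 25 mm (distance of any of mandrel, hammer, flux_jar from where it was at the start of the episode above 0.025 m).
It also fails if it takes over 59 s, if anything falls off the work surface, if the arm or the gripper's body presses on something with over 40 N, if the wrist force passes 120 N, or if a joint passes its speed limit or range.

ROBOT

A 7-joint arm with a two-finger parallel gripper is mounted at the origin on the work surface. World frame = base frame: x ahead of the robot, y to its left, z up, the work surface at z = 0. Lengths are in m, angles in rad, forces in N, time in s.
With the tool pointing down it reaches from about 0.425 to 0.925 m from the base axis. Payload 6.8 kg.
Tool frame: the origin (TCP) lies midway between the tips of the shut fingers; the grasp point (between the pads) lies r.grip_point_offset behind it (r.grip_point_offset is the distance from the TCP to the grasp point, in m); z points along the fingers, y is the direction in which the jaws open and shut (so a half turn about z gives the same grasp; the last joint's range is limited). The gripper opens to 85 mm and grips with 20 to 120 N. Pads are 22 mm wide; open, the fingers measure 114 mm over their backs; the gripper's body (76 mm by 85 mm) begins 54 mm behind the grasp point. The pads swing forward as they close: fully open they stand 13 mm farther back than shut.
Start: joints at [-0.108, 0.477, 0.022, 1.555, -0.011, 1.109, -0.083], TCP at [0.675, 0, 0.231] pointing down, gripper open.
Joint ranges: [-2.96, 2.96], [-0.34, 2.1], [-1.41, 1.46], [0.24, 2.44], [-1.37, 4.51], [0.17, 1.92], [-2.96, 2.96]. Speed limits (rad/s): [2.39, 2.39, 3.14, 3.14, 3.14, 3.14, 3.14].

INTERFACE

Orientations are given as a rotation vector (axis times angle).
In Python, from bench import r gives the robot as it stands. The module is installed in compiled form; this text tells all that it offers.
- The arm moves only by the tool play_rows, never from a script. Its argument "deltas" is a list of rows, each a list of 3 entries, a list of its own where there are three numbers: the finger opening in mm, from 0 to 85.4, then the shift along the tool's x, y, z in mm, then the turn, a rotation vector about the tool's x, y, z in rad. A call has 1 to 8 rows; each row is the pose to reach, as a shift and turn from the pose measured when the call began, along the tool's axes at that moment; what a row does not reach only later rows make up. A row lasts 1/8 s, in which the tool goes at most 62.5 mm and 10.7 degrees, less where a joint would pass 70% of its speed; a pose out of reach is approached as far as the arm can. A call with a gripper value outside its range is refused whole. The fingers move at their own pace and stop on an object; "squeeze" is the grip in N (left out, the last holds). Time passes only in rows, so rows that repeat a pose let the fingers close. It gives the time, the measured TCP pose, the force and the opening at its end, in the units of the state.
- r.get_obs(): the state, without advancing time (a new reading comes with each control period).
- r.grab_frame(name): name is "scene" or "side" or "wrist"; returns (picture, depth): 420x560x3 uint8, red, green, blue; 420x560 float32, m along the optical axis (not along the pixel's ray), 0 where there is no reading.
- r.camera_model(name): a dict with "mtx" (3x3 intrinsics, pixels), "D" ([k1, k2, p1, p2, k3] as OpenCV has them; the pictures are not rectified), "rvec" (rotation vector, rad) and "tvec" (3), from world to camera coordinates, as OpenCV has them; the wrist camera has in their place "T_tool_cam" (4x4, takes a point from camera to tool coordinates, whose origin is the TCP and whose axes are the flange's). Camera axes: x right, y down, z forward; pixel columns grow to the right and rows downward; lengths in m; the calibration is good to about 2 mm. A picture is of the moment at which its call begins: read the wrist's pose just before it. camera_model takes no time and is no camera call.
- r.hand_in(): hands the job in, once; it reports no verdict.
The state is a dict: "clock": time; "joints": joint angles; "qvel": joint speeds; "tau": joint torques, N m; "tcp_pos": TCP position; "orientation": TCP orientation; "contact_force": force on the tool from outside, world axes, zero at the start; "moment": the same for the moment, N m; "grip_width": finger opening in m.
Only numpy, scipy, OpenCV 4.12 (cv2) and the standard library are available. Lean on these libraries where they do the work, as an engineer would, in place of code of your own. Each camera call takes 0.05 s, during which the arm holds its last target. There are 200 camera calls.

## Working session

There is one attempt and no reset: what is moved stays moved. The work goes in short steps, Python scripts to look and compute and a tool call to move; the robot and the scene stay as the last step left them, time stands still between calls to the robot, and variables do not carry over. Pictures are saved under pics/ and viewed, about 8 in all and at most 12, crops included, and the job is handed in when it is done.

Besides the shell and the picture viewer there is one more tool, called by a JSON object that holds its "name" and its "arguments", one argument or row to a line. play_rows: Moves the arm, as the interface text tells. Its arguments: {"type":"object","properties":{"deltas":{"type":"array"},"squeeze":{"type":"number"}},"required":["deltas"]}

```bash
mkdir -p pics; cat > h.py <<'E'
import numpy as np,cv2
from bench import r
def T_cam(name,obs=None):
    m=r.camera_model(name)
    if name=="wrist":
        R=cv2.Rodrigues(np.array(obs["orientation"],float))[0];T=np.eye(4);T[:3,:3]=R;T[:3,3]=obs["tcp_pos"]
        return m,T@np.array(m["T_tool_cam"])
    R=cv2.Rodrigues(np.array(m["rvec"],float))[0];T=np.eye(4);T[:3,:3]=R.T;T[:3,3]=-R.T@np.array(m["tvec"],float).ravel()
    return m,T
def rays(m,T,px):
    u=cv2.undistortPoints(np.array(px,float).reshape(-1,1,2),np.array(m["mtx"],float),np.array(m["D"],float)).reshape(-1,2)
    return np.c_[u,np.ones(len(u))]@T[:3,:3].T
def onplane(m,T,px,z):
    d=rays(m,T,px);return T[:3,3]+d*((z-T[2,3])/d[:,2])[:,None]
def points(m,T,depth):
    h,w=depth.shape;g=np.stack(np.meshgrid(np.arange(w),np.arange(h)),-1).reshape(-1,2)
    return (T[:3,3]+rays(m,T,g)*depth.reshape(-1,1)).reshape(h,w,3)
def grab(name,fn):
    o=r.get_obs();m,T=T_cam(name,o);p,d=r.grab_frame(name);cv2.imwrite("pics/"+fn,p[...,::-1]);np.savez("pics/"+fn[:-4]+".npz",p=p,d=d,T=T)
    return m,T,p,d
E
python3 - <<'E'
from h import *
for n in("scene","side"):
    m,T,p,d=grab(n,n+".png");print(n,T.round(3).tolist(),np.array(m["mtx"]).round(0).tolist())
grab("wrist","wrist.png")
o=r.get_obs();print(o,r.grip_point_offset)
E
```

```text
scene [[0.38, 0.708, -0.595, 1.364], [0.925, -0.284, 0.253, -0.385], [0.01, -0.646, -0.763, 1.137], [0.0, 0.0, 0.0, 1.0]] [[455.0, 0.0, 272.0], [0.0, 455.0, 210.0], [0.0, 0.0, 1.0]]
side [[-0.953, -0.193, 0.232, 0.236], [-0.302, 0.646, -0.701, 0.796], [-0.015, -0.738, -0.674, 0.85], [0.0, 0.0, 0.0, 1.0]] [[392.0, 0.0, 273.0], [0.0, 392.0, 209.0], [0.0, 0.0, 1.0]]
{'clock': 0.15, 'joints': array([-0.10808887,  0.47765062,  0.02236637,  1.55618092, -0.01151569,
        1.10927518, -0.0831111 ]), 'qvel': array([-0.00074923, -0.00391635,  0.0021128 , -0.00384752,  0.00047687,
       -0.0001855 ,  0.00209366]), 'tau': array([ 1.55385478e-03, -5.96924365e+01,  1.60940632e+00, -2.81490952e+01,
        1.26662746e-02,  6.56643446e-03,  5.58682734e-05]), 'tcp_pos': array([ 6.74568872e-01, -1.89269732e-05,  2.30540672e-01]), 'orientation': array([-2.22082767e+00, -2.22076436e+00,  1.63790161e-03]), 'contact_force': array([-0.49648396, -0.12340008, -0.28433108]), 'moment': array([-0.00746721,  0.00617311, -0.02698196]), 'grip_width': 0.08522620025693461} 0.0187
```

View pics/scene.png

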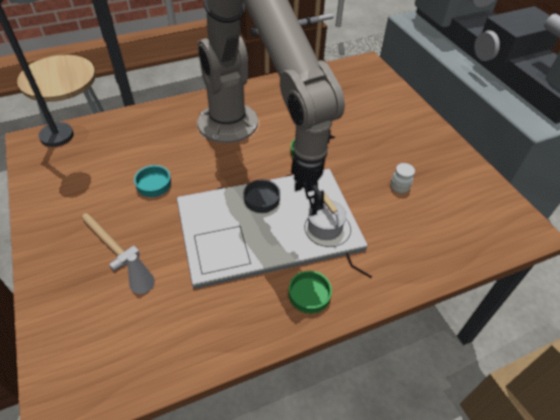

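View pics/side.png

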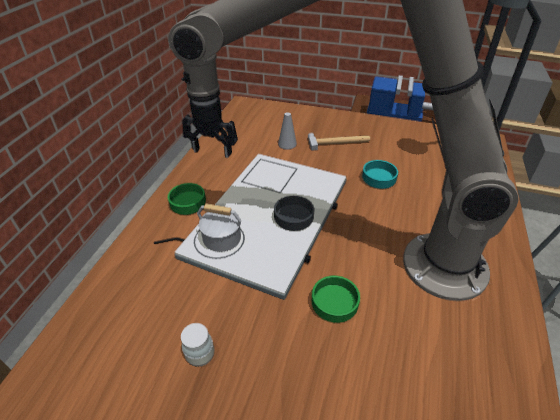

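The scene view shows the square at about (222,249), the pot on its rings at (328,225), the black dish at (262,196), the cone at (138,270) and the hammer at (105,235). The side view shows the same things at (270,175), (220,230), (294,213), (288,130) and (340,140), and nothing hides the marks.

```bash
cat > meas.py <<'E'
from h import *
from scipy.optimize import least_squares
def circ(P,rad=None):
    f=(lambda q:np.hypot(P[:,0]-q[0],P[:,1]-q[1])-(rad or q[2]))
    s=least_squares(f,[*np.median(P[:,:2],0),rad or .06],loss="soft_l1",f_scale=.003);return s.x.round(4),np.median(abs(s.fun)).round(4)
if __name__=="__main__":
  for n in("scene","side"):
    z=np.load(f"pics/{n}.npz");p,d,T=z["p"],z["d"],z["T"];m=r.camera_model(n)
    X=points(m,T,d);Z=X[...,2];hsv=cv2.cvtColor(p,cv2.COLOR_RGB2HSV);S,V=hsv[...,1],hsv[...,2]
    gr=np.stack(np.meshgrid(np.arange(560),np.arange(420)),-1)
    P30=onplane(m,T,gr.reshape(-1,2),.03).reshape(420,560,3)
    # plate
    w=((S<40)&(V>110)&(abs(Z-.03)<.012)).astype(np.uint8);nn,l,st,c=cv2.connectedComponentsWithStats(w);k=1+np.argmax(st[1:,4])
    hull=cv2.convexHull(P30[l==k][:,:2].astype(np.float32)*1000);print(n,"plate",cv2.minAreaRect(hull))
    hm=np.zeros((420,560),np.uint8);cv2.fillConvexPoly(hm,cv2.convexHull(gr[l==k].astype(np.int32)),1)
    # thin dark lines
    g=cv2.cvtColor(p,cv2.COLOR_RGB2GRAY);bh=cv2.morphologyEx(g,cv2.MORPH_BLACKHAT,np.ones((7,7)))
    line=(bh>25)&(cv2.erode(hm,np.ones((9,9)))>0)&(abs(Z-.03)<.01)
    sc={"scene":(222,249),"side":(270,175)}[n];rc={"scene":(328,225),"side":(219,238)}[n]
    sq=line&(abs(gr-np.array(sc)).max(-1)<36);rect=cv2.minAreaRect(P30[sq][:,:2].astype(np.float32)*1000);print("square",rect,sq.sum())
    rg=line&(abs(gr-np.array(rc)).max(-1)<36);print("ring",circ(P30[rg],.073),rg.sum())
    near=lambda c,q:abs(gr-np.array(c)).max(-1)<q
    dc={"scene":(262,196),"side":(294,213)}[n]
    a=near(dc,30)&(Z>.06)&(Z<.08)&(V<90);print("dish",circ(X[a],None),a.sum(),np.median(Z[a]))
    pc={"scene":(330,210),"side":(217,212)}[n]
    a=near(pc,25)&(S>80)&(hsv[...,0]>8)&(hsv[...,0]<28)&(Z>.12)&(Z<.17);rr=cv2.minAreaRect(X[a][:,:2].astype(np.float32)*1000);print("grip",rr,a.sum(),np.percentile(Z[a],[5,50,95]))
    for nm,c,q in(("cone",{"scene":(138,270),"side":(288,130)}[n],25),("jar",{"scene":(403,178),"side":(197,345)}[n],25)):
        a=near(c,q)&(Z>.03)&(Z<.2);print(nm,np.median(X[a],0).round(3))
    v=cv2.resize(p[...,::-1],None,fx=1,fy=1).copy();v[sq]=(0,0,255);v[rg]=(255,0,255);cv2.imwrite(f"pics/{n}_m.png",v)
E
python3 meas.py; python3 -c "
import cv2,numpy as np
a=cv2.imread('pics/scene_m.png')[150:310,160:420];b=cv2.imread('pics/side_m.png')[100:300,140:400]
b=b[:,:];a=cv2.copyMakeBorder(a,0,40,0,0,0)
cv2.imwrite('pics/m1.png',cv2.resize(np.hstack([a,b]),None,fx=1.5,fy=1.5))"
```

```text
scene plate ((531.7100830078125, -46.311279296875), (526.5352172851562, 345.7482604980469), 82.64437103271484)
square ((583.1732177734375, -215.23953247070312), (148.26873779296875, 149.27578735351562), 82.89110565185547) 324
ring (array([0.6266, 0.113 , 0.073 ]), np.float64(0.0018)) 57
dish (array([ 0.4526, -0.0356,  0.0564]), np.float64(0.0016)) 237 0.06696573542652828
grip ((636.9415283203125, 98.92765808105469), (47.62301254272461, 4.8712286949157715), 2.427844524383545) 21 [0.1452266  0.14907611 0.15430679]
cone [ 0.608 -0.458  0.079]
jar [0.557 0.423 0.073]
side plate ((530.8800048828125, -42.738311767578125), (529.880859375, 338.75396728515625), 82.67049407958984)
square ((588.046142578125, -164.4072723388672), (251.54940795898438, 147.54222106933594), 83.98793029785156) 196
ring (array([0.6311, 0.1073, 0.073 ]), np.float64(0.0022)) 215
dish (array([ 0.4479, -0.0331,  0.0566]), np.float64(0.0016)) 307 0.06713008998591719
grip ((630.2032470703125, 107.44746398925781), (88.16986846923828, 19.907691955566406), 2.4153530597686768) 186 [0.13898064 0.14844463 0.15127976]
cone [ 0.586 -0.444  0.075]
jar [0.535 0.444 0.083]
```

View pics/m1.png

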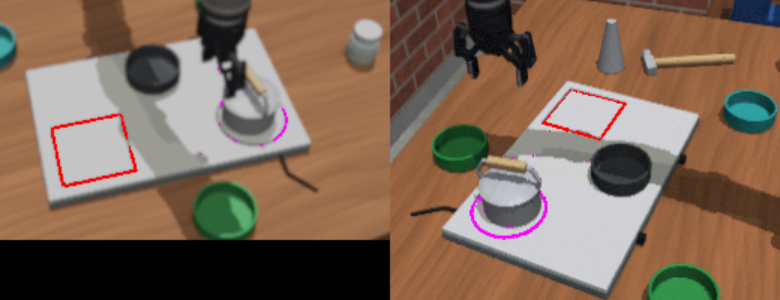

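{"name": "play_rows", "arguments": {
  "deltas": [
    [85,[20,-10,0],[0,0,0.17]],
    [85,[50,-20,0],[0,0,0.36]],
    [85,[80,-34,0],[0,0,0.55]],
    [85,[108,-44,0],[0,0,0.73]],
    [85,[108,-44,0],[0,0,0.92]],
    [85,[108,-44,0],[0,0,1.1]],
    [85,[108,-44,0],[0,0,1.28]],
    [85,[108,-44,0],[0,0,1.46]]
  ],
  "squeeze": 40
}}

```text
clock: 1.15
tcp_pos: [0.6303, 0.108, 0.2302]
orientation: [3.137, 0.165, -0.003]
contact_force: [-1.0, -0.2, -0.2]
grip_width: 0.0847
```

{"name": "play_rows", "arguments": {
  "deltas": [
    [85,[0,0,0],[0,0,0.07]],
    [85,[0,0,0],[0,0,0.07]]
  ]
}}

```text
clock: 1.4
tcp_pos: [0.63, 0.1081, 0.2299]
orientation: [3.141, 0.056, -0.004]
contact_force: [-0.3, -0.5, 0.7]
grip_width: 0.0848
```

```bash
python3 - <<'E'
from h import *
m,T,p,d=grab("wrist","w1.png");o=r.get_obs();print(o["clock"],o["tcp_pos"],cv2.Rodrigues(o["orientation"])[0].round(3))
X=points(m,T,d);hsv=cv2.cvtColor(p,cv2.COLOR_RGB2HSV);Z=X[...,2]
a=(hsv[...,1]>80)&(hsv[...,0]>8)&(hsv[...,0]<28)&(Z>.135)&(Z<.17)
print(cv2.minAreaRect(X[a][:,:2].astype(np.float32)*1000),a.sum(),np.median(Z[a]))
E
```

```text
1.45 [0.6300927  0.10810518 0.23001529] [[ 0.999  0.037 -0.003]
 [ 0.037 -0.999 -0.   ]
 [-0.003  0.    -1.   ]]
((625.7645874023438, 105.5439224243164), (74.8091049194336, 17.067594528198242), 2.674044370651245) 1619 0.1508240476087357
```

View pics/w1.png

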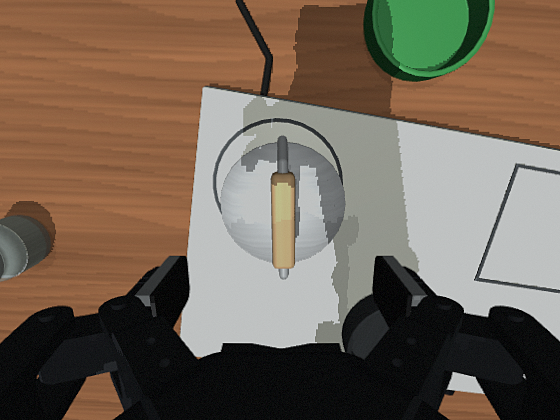

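The wrist view shows the grip bar at (283,222), lying along the tool's x between the fingers. The measured centre is (0.626, 0.1055) with its top at z 0.151.

{"name": "play_rows", "arguments": {
  "deltas": [
    [60,[-4,3,40],[0,0,0.01]],
    [60,[-4,3,80],[0,0,0.01]],
    [60,[-4,3,105],[0,0,0.01]],
    [60,[-4,3,105],[0,0,0.01]],
    [0,[-4,3,105],[0,0,0.01]],
    [0,[-4,3,105],[0,0,0.01]],
    [0,[-4,3,105],[0,0,0.01]],
    [0,[-4,3,105],[0,0,0.01]]
  ]
}}

```text
clock: 2.45
tcp_pos: [0.6269, 0.1053, 0.1264]
orientation: [-3.141, -0.043, 0.0]
contact_force: [0.2, 1.6, 5.6]
grip_width: 0.0174
```

{"name": "play_rows", "arguments": {
  "deltas": [
    [0,[0,0,0],[0,0,0]],
    [0,[0,0,0],[0,0,0]]
  ]
}}

```text
clock: 2.7
tcp_pos: [0.6268, 0.1053, 0.1264]
orientation: [-3.141, -0.043, 0.0]
contact_force: [0.6, -0.5, 1.4]
grip_width: 0.0169
```

```bash
python3 - <<'E'
from h import *
o=r.get_obs();print(o["clock"],o["tcp_pos"],o["contact_force"])
R=cv2.Rodrigues(o["orientation"])[0]
# pot axis ~ (.626,.1055) -> square
print((R.T@np.array([.584-.626,-.215-.1055,0])*1000).round(1))
w=np.load("pics/w1.npz");p,T=w["p"],w["T"];m=r.camera_model("wrist")
g=cv2.cvtColor(p,cv2.COLOR_RGB2GRAY)
X=points(m,T,w["d"]);l=(g<110)&(abs(X[...,2]-.03)<.008)
a=np.argwhere(l)[:,::-1];s=a[(a[:,0]<345)&(a[:,0]>208)&(a[:,1]>116)&(a[:,1]<205)];P=onplane(m,T,s,.03)
from meas import circ
print("ring",circ(P,.073),len(s))
c=onplane(m,T,[(517,164),(477,279)],.03);print("sq edge",c,c[:,:2].mean(0))
E
```

```text
2.7 [0.62684633 0.10534275 0.12641122] [ 0.59204078 -0.46869514  1.43984748]
[-5.080e+01  3.192e+02 -1.000e-01]
ring (array([0.6285, 0.1104, 0.073 ]), np.float64(0.0011)) 777
sq edge [[ 0.66528145 -0.15629083  0.03      ]
 [ 0.52273441 -0.13961409  0.03      ]] [ 0.59400793 -0.14795246]
```

{"name": "play_rows", "arguments": {
  "deltas": [
    [0,[-1,5,0],[0,0,0]],
    [0,[-3,18,0],[0,0,0]],
    [0,[-6,38,0],[0,0,0]],
    [0,[-9,60,0],[0,0,0]],
    [0,[-13,82,0],[0,0,0]],
    [0,[-16,104,0],[0,0,0]],
    [0,[-20,126,0],[0,0,0]],
    [0,[-23,145,0],[0,0,0]]
  ]
}}

```text
clock: 3.7
tcp_pos: [0.6075, -0.042, 0.1265]
orientation: [-3.141, -0.042, 0.0]
contact_force: [0.4, 2.3, 2.7]
grip_width: 0.0168
```

```bash
python3 - <<'E'
from h import *
o=r.get_obs();print(o["clock"],o["tcp_pos"],o["contact_force"])
R=cv2.Rodrigues(o["orientation"])[0]
print((R.T@(np.array([.586,-.217,.126])-o["tcp_pos"])*1000).round(1))
E
```

```text
3.7 [ 0.60754309 -0.04197797  0.12645578] [0.36393124 2.30058409 2.71665099]
[-26.2 174.4   0.4]
```

{"name": "play_rows", "arguments": {
  "deltas": [
    [0,[-3,20,0],[0,0,0]],
    [0,[-6,42,0],[0,0,0]],
    [0,[-10,66,0],[0,0,0]],
    [0,[-14,92,0],[0,0,0]],
    [0,[-18,118,0],[0,0,0]],
    [0,[-22,144,0],[0,0,0]],
    [0,[-25,166,0],[0,0,0]],
    [0,[-26,174,0],[0,0,0]]
  ]
}}

```text
clock: 4.7
tcp_pos: [0.5854, -0.2188, 0.1264]
orientation: [3.141, 0.038, -0.001]
contact_force: [-1.1, 4.1, 6.9]
grip_width: 0.0171
```

{"name": "play_rows", "arguments": {
  "deltas": [
    [0,[0,0,0],[0,0,0]],
    [60,[0,0,0],[0,0,0]],
    [60,[0,0,0],[0,0,0]],
    [60,[0,0,0],[0,0,0]],
    [60,[0,0,-40],[0,0,0]],
    [60,[0,0,-90],[0,0,0]],
    [60,[0,0,-130],[0,0,0]],
    [60,[0,0,-130],[0,0,0]]
  ]
}}

```text
clock: 5.7
tcp_pos: [0.5874, -0.2195, 0.2602]
orientation: [3.139, 0.038, 0.009]
contact_force: [1.0, -0.2, -0.8]
grip_width: 0.0602
```

```bash
python3 - <<'E'
from h import *
m,T,p,d=grab("wrist","w2.png");o=r.get_obs();print(o["clock"],o["tcp_pos"])
X=points(m,T,d);hsv=cv2.cvtColor(p,cv2.COLOR_RGB2HSV);Z=X[...,2]
a=(hsv[...,1]>80)&(hsv[...,0]>8)&(hsv[...,0]<28)&(Z>.135)&(Z<.17)
print("bar",cv2.minAreaRect(X[a][:,:2].astype(np.float32)*1000),np.median(Z[a]))
g=cv2.cvtColor(p,cv2.COLOR_RGB2GRAY)
m,T,p,d=grab("side","s2.png");X=points(m,T,d);V=p.max(-1);Z=X[...,2]
from meas import circ
b=(Z>.06)&(Z<.08)&(V<90)&(np.hypot(X[...,0]-.45,X[...,1]+.034)<.1);print("dish",circ(X[b]),b.sum())
P=points(m,T,d);g=cv2.cvtColor(p,cv2.COLOR_RGB2GRAY);bh=cv2.morphologyEx(g,cv2.MORPH_BLACKHAT,np.ones((7,7)))
gr=np.stack(np.meshgrid(np.arange(560),np.arange(420)),-1);Q=onplane(m,T,gr.reshape(-1,2),.03).reshape(420,560,3)
D=np.hypot(Q[...,0]-.629,Q[...,1]-.110);c=(bh>25)&(abs(D-.073)<.008);print("ring outer",circ(Q[c],.073),c.sum())
c=(bh>20)&(abs(D-.045)<.008);print("ring inner",circ(Q[c],.045),c.sum())
E
python3 -c "
import cv2,numpy as np
a=cv2.imread('pics/w2.png');b=cv2.imread('pics/s2.png')[80:300,120:400]
cv2.imwrite('pics/m2.png',np.hstack([cv2.resize(a,(400,300)),cv2.resize(b,(382,300))]))"
```

```text
5.75 [ 0.58618661 -0.21885911  0.25786458]
bar ((586.1776733398438, -341.8800964355469), (74.3003921508789, 260.8989562988281), 0.8576566576957703) 0.1509955730909473
dish (array([ 0.4478, -0.0328,  0.0566]), np.float64(0.0014)) 312
ring outer (array([0.6308, 0.1095, 0.073 ]), np.float64(0.0022)) 300
ring inner (array([0.6309, 0.1091, 0.045 ]), np.float64(0.0021)) 189
```

View pics/m2.png

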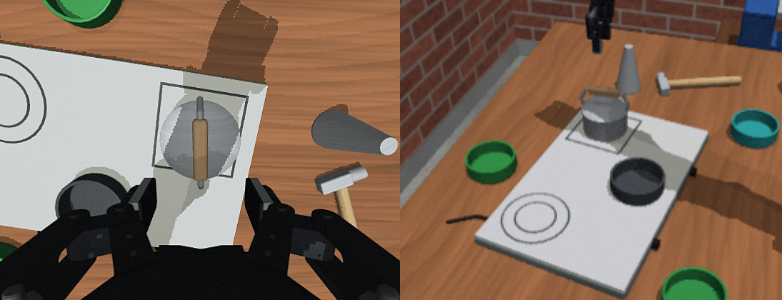

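The pot is parked: the wrist view shows it inside the square at (198,138), and the side view agrees. The rings and the dish are now clear to see. Next I move above the dish's −y wall.

{"name": "play_rows", "arguments": {
  "deltas": [
    [50,[-30,-30,0],[0,0,0]],
    [50,[-70,-70,0],[0,0,0.02]],
    [50,[-110,-108,0],[0,0,0.02]],
    [50,[-134,-132,20],[0,0,0.02]],
    [40,[-134,-132,60],[0,0,0.02]],
    [40,[-134,-132,90],[0,0,0.02]],
    [40,[-134,-132,90],[0,0,0.02]]
  ]
}}

```text
clock: 6.68
tcp_pos: [0.4452, -0.0894, 0.1637]
orientation: [3.141, 0.008, -0.012]
contact_force: [0.3, -0.5, -0.2]
grip_width: 0.0397
```

```bash
python3 - <<'E'
from h import *
from meas import circ
m,T,p,d=grab("wrist","w3.png");o=r.get_obs();print(o["clock"],o["tcp_pos"],o["grip_width"]);R=cv2.Rodrigues(o["orientation"])[0];print(R.round(3))
X=points(m,T,d);V=p.max(-1);Z=X[...,2]
b=(Z>.064)&(Z<.078)&(V<110)&(np.hypot(X[...,0]-.449,X[...,1]+.033)<.08);c,e=circ(X[b],.057);print("dish",c,e,b.sum())
print("delta", (R.T@(np.array([.449,-.090,.044])-o["tcp_pos"])*1000).round(1))
E
```

```text
6.725 [ 0.44671208 -0.08971533  0.16524409] 0.040163467351102204
[[ 1.     0.005 -0.005]
 [ 0.005 -1.    -0.   ]
 [-0.005  0.    -1.   ]]
dish [ 0.4504 -0.0363  0.057 ] 0.0016 3442
delta [  2.9   0.3 121.2]
```

View pics/w3.png

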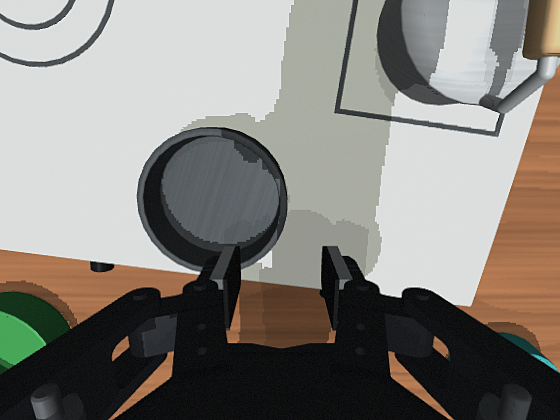

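The wrist view shows the dish at (212,197). Its −y wall (right side in the picture, around x = 285) lies between the open fingers. The fitted centre is (0.450, −0.036).

{"name": "play_rows", "arguments": {
  "deltas": [
    [40,[3,2,35],[0,0,0]],
    [40,[3,2,70],[0,0,0]],
    [40,[3,2,100],[0,0,0]],
    [40,[3,2,118],[0,0,0]],
    [40,[3,2,118],[0,0,0]],
    [0,[3,2,118],[0,0,0]],
    [0,[3,2,118],[0,0,0]],
    [0,[3,2,118],[0,0,0]]
  ],
  "squeeze": 40
}}

```text
clock: 7.72
tcp_pos: [0.4502, -0.0918, 0.0484]
orientation: [3.141, 0.007, -0.004]
contact_force: [-0.7, 0.9, 7.6]
grip_width: 0.0063
```

{"name": "play_rows", "arguments": {
  "deltas": [
    [0,[0,0,0],[0,0,0]],
    [0,[0,0,0],[0,0,0]]
  ]
}}

```text
clock: 7.98
tcp_pos: [0.4502, -0.0918, 0.0485]
orientation: [3.141, 0.007, -0.003]
contact_force: [0.8, -0.1, -1.6]
grip_width: 0.0062
```

```bash
python3 - <<'E'
from h import *
from meas import circ
m,T,p,d=grab("wrist","w4.png");o=r.get_obs();print(o["clock"],o["tcp_pos"],o["grip_width"],o["contact_force"]);R=cv2.Rodrigues(o["orientation"])[0];print(R.round(3))
m,T,p,d=grab("side","s4.png")
X=points(m,T,d);V=p.max(-1);Z=X[...,2]
b=(Z>.06)&(Z<.075)&(V<90)&(X[...,1]>-.07)&(np.hypot(X[...,0]-.449,X[...,1]+.033)<.08);c,e=circ(X[b],.0566);print("dish",c,e,b.sum())
E
```

```text
8.025 [ 0.4502114  -0.09175962  0.04845422] 0.005962404476118861 [-0.26244091  0.70537549  0.40926654]
[[ 1.     0.004 -0.002]
 [ 0.004 -1.    -0.   ]
 [-0.002  0.    -1.   ]]
dish [ 0.4514 -0.0334  0.0566] 0.0016 219
```

View pics/w4.png

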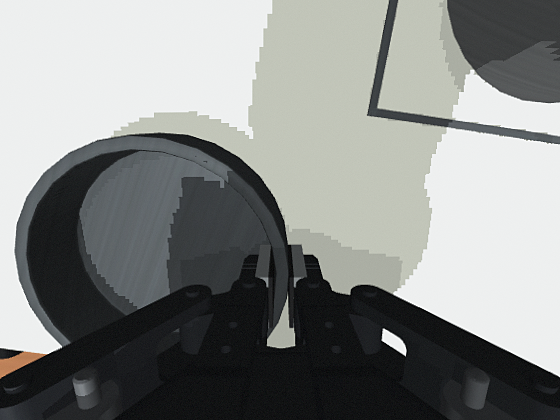

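The dish wall is gripped: the opening is 6 mm and the fingers close on the wall at (280,280). Now I slide the dish to the rings.

{"name": "play_rows", "arguments": {
  "deltas": [
    [0,[3,-3,0],[0,0,0]],
    [0,[12,-10,0],[0,0,0]],
    [0,[24,-19,0],[0,0,0]],
    [0,[38,-31,0],[0,0,0]],
    [0,[53,-43,0],[0,0,0]],
    [0,[68,-55,0],[0,0,0]],
    [0,[83,-67,0],[0,0,0]],
    [0,[97,-78,0],[0,0,0]]
  ]
}}

```text
clock: 9.07
tcp_pos: [0.5482, -0.0121, 0.0485]
orientation: [3.141, 0.008, -0.003]
contact_force: [-1.6, -3.1, 6.2]
grip_width: 0.0062
```

{"name": "play_rows", "arguments": {
  "deltas": [
    [0,[12,-10,0],[0,0,0]],
    [0,[26,-21,0],[0,0,0]],
    [0,[40,-32,0],[0,0,0]],
    [0,[54,-43,0],[0,0,0]],
    [0,[67,-54,0],[0,0,0]],
    [0,[76,-61,0],[0,0,0]],
    [0,[80,-64,0],[0,0,0]],
    [0,[80,-64,0],[0,0,0]]
  ]
}}

```text
clock: 10.07
tcp_pos: [0.6293, 0.0539, 0.0485]
orientation: [-3.141, -0.01, 0.0]
contact_force: [-0.8, 0.1, 2.9]
grip_width: 0.0062
```

```bash
python3 - <<'E'
from h import *
from meas import circ
o=r.get_obs();print(o["clock"],o["tcp_pos"],o["grip_width"],o["contact_force"]);R=cv2.Rodrigues(o["orientation"])[0];print(R.round(3))
m,T,p,d=grab("side","s5.png")
X=points(m,T,d);V=p.max(-1);Z=X[...,2]
c0=o["tcp_pos"]+[0,.057,0]
b=(Z>.06)&(Z<.075)&(V<90)&(X[...,1]>o["tcp_pos"][1]+.02)&(np.hypot(X[...,0]-c0[0],X[...,1]-c0[1])<.09);c,e=circ(X[b],.0566);print("dish",c,e,b.sum())
cv2.imwrite("pics/s5c.png",cv2.resize(p[100:320,100:400,::-1],None,fx=2,fy=2))
print("delta",(R.T@[*( [.6295,.110]-c[:2]),0]*1000).round(1))
E
```

```text
10.075 [0.62928386 0.05391519 0.04853391] 0.006215965730080284 [-0.82009512  0.08755259  2.88057071]
[[ 1.     0.006 -0.   ]
 [ 0.006 -1.     0.001]
 [-0.    -0.001 -1.   ]]
dish [0.6297 0.1105 0.0566] 0.0013 247
delta [-0.2  0.5 -0. ]
```

View pics/s5c.png

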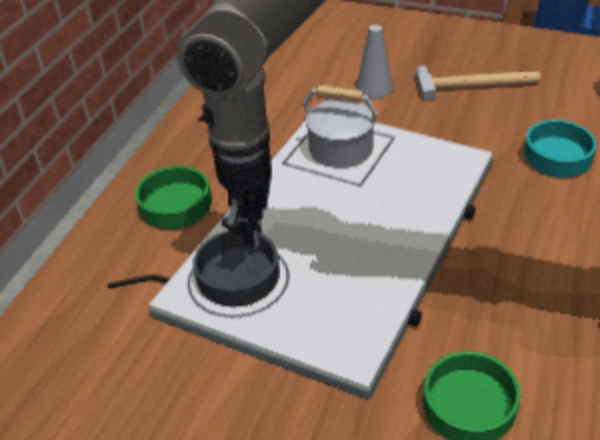

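The dish stands on the ring mark at (238,270) in the crop and the pot is in the square at (340,135). The fit puts the dish within 1 mm of the ring centre, so I release it and raise the arm clear.

{"name": "play_rows", "arguments": {
  "deltas": [
    [35,[0,0,0],[0,0,0]],
    [35,[0,0,0],[0,0,0]],
    [35,[0,0,0],[0,0,0]],
    [35,[0,0,-15],[0,0,0]],
    [35,[0,0,-60],[0,0,0]],
    [35,[0,0,-120],[0,0,0]],
    [35,[-80,0,-180],[0,0,0]],
    [35,[-80,0,-180],[0,0,0]]
  ]
}}

```text
clock: 11.12
tcp_pos: [0.5484, 0.0529, 0.2316]
orientation: [-3.139, -0.009, -0.005]
contact_force: [0.2, 0.3, 0.3]
grip_width: 0.0348
```

```bash
python3 - <<'E'
from h import *
from meas import circ
print(r.get_obs()["clock"],r.get_obs()["tcp_pos"])
for n in("side","scene","wrist"):
    m,T,p,d=grab(n,n+"6.png");X=points(m,T,d);V=p.max(-1);Z=X[...,2];hsv=cv2.cvtColor(p,cv2.COLOR_RGB2HSV)
    b=(Z>.06)&(Z<.075)&(V<90)&(np.hypot(X[...,0]-.63,X[...,1]-.11)<.08)
    print(n,"dish",circ(X[b],.0566) if b.sum()>20 else None,b.sum())
    a=(hsv[...,1]>80)&(hsv[...,0]>8)&(hsv[...,0]<28)&(Z>.135)&(Z<.17)&(np.hypot(X[...,0]-.585,X[...,1]+.218)<.06)
    if a.sum()>20: print("bar",cv2.minAreaRect(X[a][:,:2].astype(np.float32)*1000),a.sum())
a=cv2.imread("pics/scene6.png")[120:330,60:440];b=cv2.imread("pics/wrist6.png")
cv2.imwrite("pics/m6.png",np.hstack([cv2.resize(a,(420,300)),cv2.resize(b,(380,300))]))
E
```

```text
11.125 [0.54842757 0.05290735 0.23160226]
side dish (array([0.6299, 0.1109, 0.0566]), np.float64(0.0013)) 347
bar ((577.553955078125, -219.13165283203125), (75.95697784423828, 21.765731811523438), 3.9303274154663086) 127
scene dish (array([0.6343, 0.1089, 0.0566]), np.float64(0.0015)) 239
wrist dish (array([0.6316, 0.1085, 0.0566]), np.float64(0.0019)) 2673
```

View pics/m6.png

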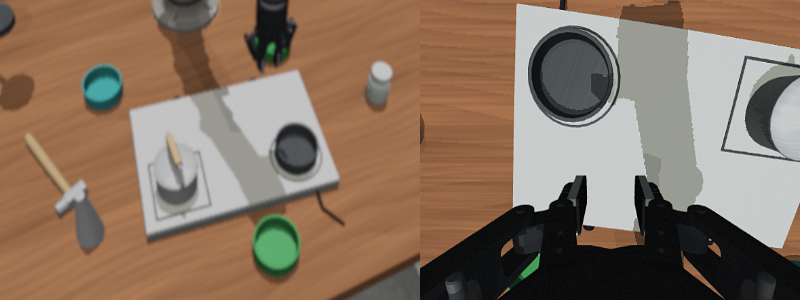

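Both pieces sit on their marks, the bystanders look unmoved and the arm is clear, so I hand in.

```bash
python3 -c "
from bench import r
print(r.hand_in())"
```

```text
the job is handed in; nothing more can be done
None
```

I slid the pot by its handle into the square, then slid the dish by its wall onto the double-ring mark. I released both, raised the arm clear and handed in at about 11 s of the 59 s allowed; hand-in reports no verdict.

| Last check | Measured position | Mark centre | Offset |
|---|---|---|---|
| Dish, after release (side, wrist and scene cameras) | x 0.630–0.634, y 0.109–0.111 | about (0.6295, 0.110) | 1–5 mm |
| Pot, from the gripper position at release | (0.585, −0.219) | about (0.585, −0.217) | about 2 mm |
| Pot, from the side camera's view of the handle bar | (0.578, −0.219) | same | about 8 mm |

- **Disagreement:** the two pot readings differ by about 8 mm, but both are inside the 20 mm limit. The side camera's handle fit came from only 127 pixels, so I trust it less. The scene camera's dish reading sits about 5 mm from the ring centre, against 1–3 mm from the other two.
- **Unsuccessful check:** one wrist-camera fit of the handle after parking failed, because the mask also picked up something else. I judged the pot from the pictures and the gripper position instead.
- **Cone, hammer and jar:** they look unmoved in the last pictures, and the arm never went near them. I did not re-measure them.

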